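# Seat the slotted arbor in the edge trimmer's spindle

### The job

The three tools in the wooden rack are two arbors and a centre. Take the arbor whose flange has the two drive slots and lower it gently, not dropping it, into the tapered socket of the green edge trimmer's spindle, turned so that the slots go down over the two driving dogs and the flange sits fully home on the spindle face. Leave the other two tools in their places in the rack.

Things in the scene. Friction and masses are not known exactly. Their poses are not given: they have to be found in the camera images.
- arbor: Steel arbor, 0.6 kg, upright in a rack hole. Flange 70 mm across, 12 thick, its rim cut through by two opposite slots 24 wide, 15 deep. Round hub 34 mm across from 12 to 60 above the origin, then a nut 22 wide up to 72. Tapered shank below, 34 down to 14 mm across, 50 long. Origin: on the axis at the flange's underside. z up; x from the axis through a slot (other at -x; half turns are equal).
- spindle: Fixed upright spindle nose of the green trimmer, 74 mm across, face 111 above the table. Tapered socket: 38 mm across at the mouth, 16 at the bottom, 55 deep. Two dogs on the face, 12 wide, 12 high, 25.5 to 34 from the axis. Origin: on the axis at the face; z up, x through a dog (other at -x). Arbor home: the origins coincide. It cannot turn. The rest of the trimmer is lower than the face.
- plain_arbor: Steel arbor like the one to fit, but its 70 mm flange is a full disc with no slots. Upright in the rack: a dark wooden block 95 x 295 mm, 64 high, three 40 mm holes 95 mm apart in a row; flanges rest on its top. Origin on the axis at the flange's underside, z up. To be left there.
- centre: Steel centre: the same shank, a full round collar 54 mm across and 12 thick, above it a pointed cone, tip 66 mm above the origin. Upright in the rack. Origin on the axis at the collar's underside, z up. To be left there.
Mind the look-alikes: they are no part of the job. What is shaped like the arbor but pink, purple or turquoise is not meant.

How it is judged:
By the outcome, as a careful person would: the job done as asked, in the order asked, and still so for the second after the job is handed in, with the robot touching nothing.
It also fails if it takes over 35 s, if anything falls off the work surface, if the arm or the gripper's body presses on something with over 40 N, if the wrist force passes 120 N, or if a joint passes its speed limit or range.

### The arm

A 6-joint arm with a two-finger parallel gripper is mounted at the origin on the work surface. World frame = base frame: x ahead of the robot, y to its left, z up, the work surface at z = 0. Lengths are in m, angles in rad, forces in N, time in s.
With the tool pointing down it reaches from about 0.3 to 0.825 m from the base axis. Payload 5.4 kg.
Tool frame: the origin (TCP) lies midway between the tips of the shut fingers; the grasp point (between the pads) lies 19 mm behind it; z points along the fingers, y is the line along which they close (so a half turn about z gives the same grasp; the last joint's range is limited). The gripper opens to 92 mm and grips with 3 to 60 N. Pads are 20 mm wide; open, the fingers measure 128 mm over their backs; the gripper's body (75 mm by 189 mm) begins 69 mm behind the grasp point.
Start: joints at [-1.546, 0.158, 1.597, -0, 1.386, -0.21], TCP at [0.134, -0.559, 0.215] pointing down, gripper open.
Joint ranges: [-2.91, 2.91], [-0.94, 2.29], [0.18, 2.7], [-1.29, 4.43], [0.17, 2.64], [-3, 3]. Speed limits (rad/s): [2.57, 2.57, 3.14, 3.14, 3.14, 3.14].

### API

Orientations are given as a unit quaternion [w, x, y, z].
In Python, from cell import ctrl gives the robot as it stands. The module is installed in compiled form; this text tells all that it offers.
- The arm moves only by the tool arm_command, never from a script. Its argument "motion" is a list of rows, each a list of 2 entries, a list of its own where there are three numbers: the shift along the tool's x, y, z each as a share of 0.04 m, from -1 to 1, then the turn, a rotation vector about the tool's x, y, z each as a share of 0.08 rad, from -1 to 1. In form: [[[dx, dy, dz], [rx, ry, rz]], ...]. A call has 1 to 8 rows; each row shifts and turns the commanded pose from where the row before left it, along the tool's axes as they then stand; what a row does not reach is not made up. A row lasts 1/12 s, in which the tool goes at most 41.7 mm and 7.16 degrees, less where a joint would pass 70% of its speed; a pose out of reach is approached as far as the arm can. A call with a number of a shift or a turn outside -1 to 1 is refused whole. A call with a gripper value outside its range is refused whole. "jaw" is the gripper's target within -1 to 1 (fully open at 1, half-way at 0, shut at -1), set as the call begins (left out, the last holds). The fingers move at their own pace and stop on an object; "force" is the grip in N (left out, the last holds). Time passes only in rows, so rows that do not move let the fingers close. It gives the time, the measured TCP pose, the force, the opening and the grip force at its end, in the units of the state.
- ctrl.get_state(): the state, without advancing time (a new reading comes with each control period).
- ctrl.read_camera(name): name is "side" or "top"; returns the picture (420x560x3 uint8, red, green, blue); there is no depth.
- ctrl.calibration(name): a dict with "camera_matrix" (3x3 intrinsics, pixels), "k1" (the pictures are not rectified: a ray, as slopes to the right and down, at radius r is drawn at 1 + k1 r^2 times it, then the intrinsics apply), "T" (4x4, takes a point from camera to world coordinates). Camera axes: x right, y down, z forward; pixel columns grow to the right and rows downward; lengths in m; the calibration is good to about 2 mm. A picture is of the moment at which its call begins. calibration takes no time and is no camera call.
- ctrl.sign_off(): hands the job in; it is judged then, once.
The state is a dict: "clock": time; "q": joint angles; "dq": joint speeds; "tau": joint torques, N m; "eef_pos": TCP position; "tool_rot": TCP orientation; "contact_force": force on the tool from outside, world axes, zero at the start; "ft_torque": the same for the moment, N m; "width": finger opening in m; "gripper_force": force on a finger pad.
Only numpy, scipy, OpenCV 4.12 (cv2) and the standard library are available. Lean on these libraries where they do the work, as an engineer would, in place of code of your own. Each camera call takes 0.05 s, during which the arm holds its last target. There are 200 camera calls.

## Working session

There is one attempt and no reset: what is moved stays moved. The work goes in short steps, Python scripts to look and compute and a tool call to move; the robot and the scene stay as the last step left them, time stands still between calls to the robot, and variables do not carry over. Pictures are saved under pics/ and viewed, at most 10 in all, crops included, and the job is handed in when it is done.

Besides the shell and the picture viewer there is one more tool, called after "Request:" as name(argument=value, ...) on one line, values as JSON. arm_command: Moves the arm, as the interface text tells. Shift numbers are shares of 0.04 m and turn numbers shares of 0.08 rad, none past 1 either way. Its arguments: {"type":"object","properties":{"motion":{"type":"array"},"jaw":{"type":"number"},"force":{"type":"number"}},"required":["motion"]}

```bash
mkdir -p pics; cat > h.py <<'E'
import numpy as np, cv2
from cell import ctrl
def snap(n,f):
    im=ctrl.read_camera(n); cv2.imwrite(f,cv2.cvtColor(im,cv2.COLOR_RGB2BGR)); return im
def ray(n,u,v):
    c=ctrl.calibration(n);K=np.array(c["camera_matrix"]);T=np.array(c["T"])
    d=np.array([(u-K[0,2])/K[0,0],(v-K[1,2])/K[1,1]]);s=d.copy()
    for _ in range(30): s=d/(1+c["k1"]*(s@s))
    w=T[:3,:3]@np.array([s[0],s[1],1]); return T[:3,3],w/np.linalg.norm(w)
def plane(n,u,v,z):
    o,w=ray(n,u,v); return o+w*(z-o[2])/w[2]
def proj(n,p):
    c=ctrl.calibration(n);K=np.array(c["camera_matrix"]);T=np.array(c["T"])
    q=T[:3,:3].T@(np.array(p)-T[:3,3]);s=q[:2]/q[2];s=s*(1+c["k1"]*(s@s))
    return K[0,0]*s[0]+K[0,2],K[1,1]*s[1]+K[1,2]
def tri(a,b):
    (o1,d1),(o2,d2)=ray(*a),ray(*b)
    t=np.linalg.lstsq(np.c_[d1,-d2],o2-o1,rcond=None)[0]
    p,q=o1+t[0]*d1,o2+t[1]*d2; return (p+q)/2,np.linalg.norm(p-q)
E
python3 - <<'E'
from h import *
for n in("top","side"):
    snap(n,f"pics/{n}0.png"); c=ctrl.calibration(n); print(n,np.round(c["camera_matrix"],1),c["k1"],np.round(c["T"],3))
s=ctrl.get_state(); print(s)
E
```

```text
top [[543.3   0.  283.3]
 [  0.  543.3 214. ]
 [  0.    0.    1. ]] -0.22282539306331428 [[ 0.016 -0.996  0.082  0.371]
 [-1.    -0.016  0.007  0.05 ]
 [-0.006 -0.082 -0.997  1.286]
 [ 0.     0.     0.     1.   ]]
side [[406.5   0.  279.2]
 [  0.  406.5 208.2]
 [  0.    0.    1. ]] -0.0002812308859373836 [[-0.861 -0.389  0.328  0.163]
 [-0.509  0.655 -0.559  0.548]
 [ 0.003 -0.648 -0.761  0.793]
 [ 0.     0.     0.     1.   ]]
{'clock': 0.1, 'q': array([-1.54608844e+00,  1.58957908e-01,  1.59807571e+00,  2.28558834e-06,
        1.38618012e+00, -2.10082746e-01]), 'dq': array([ 1.68370022e-04, -1.00590076e-03, -1.59093614e-03, -1.34688153e-03,
        6.15061068e-05,  2.39806886e-05]), 'tau': array([-3.94231902e-04, -3.86505854e+01, -3.22959638e+01,  7.04290881e-02,
        3.39151500e-02, -4.16058765e-05]), 'eef_pos': array([ 0.13374368, -0.55866928,  0.21374849]), 'tool_rot': array([-8.06960936e-04,  9.93116779e-01,  1.17125603e-01,  7.61381083e-05]), 'contact_force': array([ 0.51409429, -0.07526334, -0.59756308]), 'ft_torque': array([0.0194838 , 0.02651989, 0.00740834]), 'gripper_force': 0.0, 'width': 0.09166743436258248}
```

View pics/top0.png

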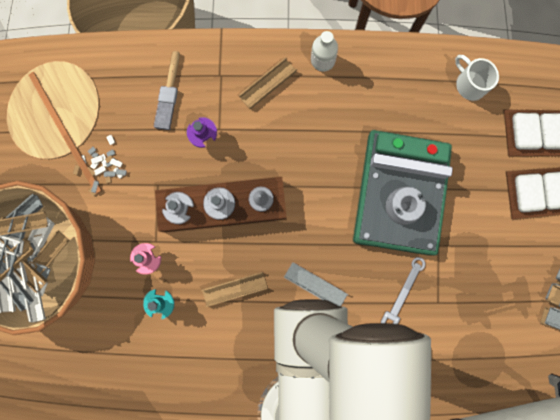

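View pics/side0.png

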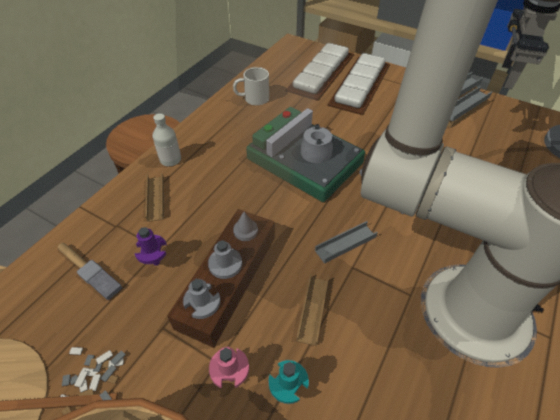

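The top view shows the rack tools at about (178,207), (220,204) and (262,199, the centre), and the spindle at (407,204). In the side view the same tools are at (202,297), (224,258) and (245,225), and the spindle is at (318,145). I'll zoom in on these.

```bash
python3 - <<'E'
import cv2,numpy as np
t=cv2.imread("pics/top0.png");s=cv2.imread("pics/side0.png")
r=lambda im,x,y,w,h:cv2.resize(im[y:y+h,x:x+w],(400,300),interpolation=cv2.INTER_CUBIC)
m=np.vstack([np.hstack([r(t,152,170,100,75),r(s,176,235,100,75)]),np.hstack([r(t,376,176,64,48),r(s,286,120,64,48)])])
cv2.imwrite("pics/m1.png",m)
E
```

```text
(no output)
```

View pics/m1.png

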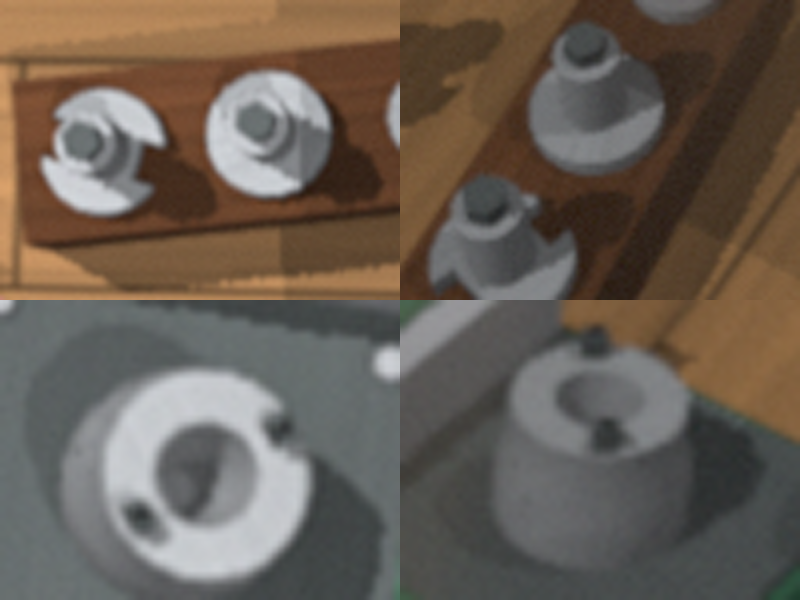

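The montage shows the slotted arbor is the one at top view (178,207), with its slot axis tilted about 16° in the image. The spindle face is at about (409,204) in the top view and (318,136) in the side view, with its dogs at top-view pixels (421,197) and (399,211). Next I measure these.

```bash
python3 - <<'E'
from h import *
t=cv2.imread("pics/top0.png");s=cv2.imread("pics/side0.png")
print("nut",tri(("top",172.2,205.2),("side",197.5,284.5)))
print("plain nut",tri(("top",152+258/4,170+121/4),("side",176+186/4,235+46/4)))
def blob(im,x,y,w,h,lo,hi,S=8):
    g=cv2.cvtColor(cv2.resize(im[y:y+h,x:x+w],None,fx=S,fy=S,interpolation=cv2.INTER_CUBIC),cv2.COLOR_BGR2GRAY)
    m=cv2.inRange(g,lo,hi); cs=max(cv2.findContours(m,0,1)[0],key=cv2.contourArea)
    hull=cv2.convexHull(cs); e=cv2.fitEllipse(hull); f=lambda p:((p[0]+.5)/S-.5+x,(p[1]+.5)/S-.5+y)
    return f(e[0]),np.array(e[1])/S,e[2],f(cv2.minEnclosingCircle(cs)[0])
a=blob(t,390,188,40,36,165,255); print("face top",a)
for lo in(105,115,125):
  b=blob(s,296,120,48,36,lo,255); print("face side",b, tri(("top",*a[0]),("side",*b[0])))
fl=blob(t,155,184,42,46,150,255); print("flange",fl, plane("top",*fl[0],.076), plane("top",*fl[3],.076))
print("face xy",plane("top",*a[0],.111))
P=lambda X,Y:plane("top",152+X/4,170+Y/4,.076)[:2]
for q in[((165,147),(153,188)),((55,110),(42,157))]:
    A,B=P(*q[0]),P(*q[1]); d=A-B; print("slot",(A+B)/2,np.linalg.norm(d),np.degrees(np.arctan2(d[0],-d[1]))%180)
D=[plane("top",376+X/6.25,176+(Y-300)/6.25,.123) for X,Y in((276,428),(140,514))]
d=D[0]-D[1];print("dogs",D,np.linalg.norm(d),np.degrees(np.arctan2(d[1],d[0])),(D[0]+D[1])/2)
E1=[plane("side",286+(X-400)/6.25,120+(Y-300)/6.25,.123) for X,Y in((597,338),(607,428))]
d=E1[0]-E1[1];print("dogs side",E1,np.linalg.norm(d),np.degrees(np.arctan2(d[1],d[0])),(E1[0]+E1[1])/2)
E
```

```text
nut (array([0.48152616, 0.29848329, 0.13467979]), np.float64(0.0009711115410672116))
plain nut (array([0.49430267, 0.2032574 , 0.12931622]), np.float64(0.001369935512602526))
face top ((408.24816703796387, 203.34061813354492), array([32.00810242, 33.78834915]), 153.2314910888672, (408.55430793762207, 203.25332927703857))
face side ((326.94832611083984, 131.91652011871338), array([22.81753349, 49.96062088]), 75.22826385498047, (323.88873863220215, 129.59358882904053)) (array([ 0.48293477, -0.21415828,  0.13316937]), np.float64(0.022106856774028752))
face side ((317.4339027404785, 135.63599586486816), array([17.81925964, 28.03334045]), 91.46746063232422, (317.5591220855713, 135.375)) (array([ 0.4957142 , -0.21439937,  0.11381628]), np.float64(0.0008757650788229598))
face side ((310.80627155303955, 135.65639305114746), array([12.64149284, 15.2981596 ]), 159.10086059570312, (311.7875175476074, 135.75836372375488)) (array([ 0.50367117, -0.21127187,  0.11185642]), np.float64(0.017939034088971715))
flange ((177.12022018432617, 207.42248725891113), array([29.98832893, 31.25281143]), 31.261089324951172, (177.1823024749756, 207.41560745239258)) [0.48185133 0.29933023 0.076     ] [0.48186901 0.29918783 0.076     ]
face xy [ 0.49561025 -0.215207    0.111     ]
slot [0.4722775  0.26546574] 0.024068458331421592 75.20402877176492
slot [0.49063911 0.32969703] 0.027654369266748965 76.26151363909871
dogs [array([ 0.50986709, -0.23923075,  0.123     ]), array([ 0.4789114 , -0.19059612,  0.123     ])] 0.05765051598781158 -57.52345619222258 [ 0.49438924 -0.21491344  0.123     ]
dogs side [array([ 0.5090905 , -0.23858417,  0.123     ]), array([ 0.479317  , -0.18921539,  0.123     ])] 0.05765186900888154 -58.90651426635715 [ 0.49420375 -0.21389978  0.123     ]
```

Request:
arm_command(motion=[[[0.63,-0.5,-0.05],[0,0,0]],[[0.63,-0.5,-0.05],[0,0,0]],[[0.63,-0.5,-0.05],[0,0,0]],[[0.63,-0.5,-0.05],[0,0,0]],[[0.63,-0.5,-0.05],[0,0,0]],[[0.63,-0.5,-0.05],[0,0,0]],[[0.63,-0.5,-0.05],[0,0,0]],[[0.63,-0.5,-0.05],[0,0,0]]], jaw=0.3, force=30)

```text
clock: 0.77
eef_pos: [0.2932, -0.3551, 0.2303]
tool_rot: [-0.0, 0.993, 0.117, -0.0]
contact_force: [0.8, -0.9, -1.0]
width: 0.0598
gripper_force: 0.0
```

Request:
arm_command(motion=[[[0.63,-0.5,0],[0,0,0]],[[0.63,-0.5,0],[0,0,0]],[[0.63,-0.5,0],[0,0,0]],[[0.63,-0.5,0],[0,0,0]],[[0.63,-0.5,0],[0,0,0]],[[0.63,-0.5,0],[0,0,0]],[[0.63,-0.5,0],[0,0,0]],[[0.63,-0.5,0],[0,0,0]]])

```text
clock: 1.43
eef_pos: [0.452, -0.1525, 0.2303]
tool_rot: [-0.0, 0.993, 0.117, -0.0]
contact_force: [0.4, -0.1, -0.0]
width: 0.0598
gripper_force: 0.0
```

```bash
cat >> h.py <<'E'
def to(x,y,z,yaw=None):
    from scipy.spatial.transform import Rotation as R
    s=ctrl.get_state(); q=s["tool_rot"]; M=R.from_quat([q[1],q[2],q[3],q[0]])
    d=np.array([x,y,z])-s["eef_pos"]; Y=np.degrees(np.arctan2(*M.as_matrix()[[1,0],0]))
    print("t",s["clock"],"pos",np.round(s["eef_pos"],4),"yaw",round(Y,2),"z",np.round(M.as_matrix()[:,2],3),"shares",np.round(M.inv().apply(d)/.04,2),
      "w",round(s["width"],4),"gf",round(s["gripper_force"],1),"F",np.round(s["contact_force"],1))
    if yaw is not None: print("rz shares",-np.radians((yaw-Y+90)%180-90)/.08)
E
python3 -c "
from h import *
to(.4817,.299,.2)"
```

```text
t 1.4333 pos [ 0.452  -0.1525  0.2303] yaw 13.46 z [-0.  0. -1.] shares [  3.35 -10.81   0.76] w 0.0598 gf 0.0 F [ 0.4 -0.1 -0. ]
```

Tracking is accurate. Next I go above the arbor.

Request:
arm_command(motion=[[[0.21,-0.67,0],[0,0,0]],[[0.21,-0.67,0],[0,0,0]],[[0.21,-0.67,0],[0,0,0]],[[0.21,-0.67,0],[0,0,0]],[[0.21,-0.67,0],[0,0,0]],[[0.21,-0.67,0],[0,0,0]],[[0.21,-0.67,0],[0,0,0]],[[0.21,-0.67,0],[0,0,0]]])

```text
clock: 2.1
eef_pos: [0.4665, 0.0714, 0.2302]
tool_rot: [-0.0, 0.993, 0.117, -0.0]
contact_force: [0.2, 0.4, 0.6]
width: 0.0598
gripper_force: 0.0
```

Request:
arm_command(motion=[[[0.21,-0.68,0],[0,0,0]],[[0.21,-0.68,0],[0,0,0]],[[0.21,-0.68,0.1],[0,0,0]],[[0.21,-0.68,0.2],[0,0,0]],[[0.21,-0.68,0.2],[0,0,0]],[[0.21,-0.68,0.1],[0,0,0]],[[0.21,-0.68,0.1],[0,0,0]],[[0.21,-0.68,0.1],[0,0,0]]])

```text
clock: 2.77
eef_pos: [0.4811, 0.2986, 0.1977]
tool_rot: [0.0, 0.993, 0.117, -0.001]
contact_force: [0.6, -0.2, -0.1]
width: 0.0599
gripper_force: 0.0
```

```bash
python3 -c "
from h import *
a=snap('top','pics/top1.png');b=snap('side','pics/side1.png')
cv2.imwrite('pics/m2.png',cv2.cvtColor(np.hstack([cv2.resize(a[150:270,120:280],(400,300)),cv2.resize(b[190:340,130:330],(400,300))]),cv2.COLOR_RGB2BGR))
to(.4817,.299,.085)"
```

```text
t 2.8667 pos [0.4804 0.3001 0.1971] yaw 13.67 z [-0.002  0.    -1.   ] shares [0.03 0.04 2.8 ] w 0.0599 gf 0.0 F [-0.6 -1.  -0.7]
```

View pics/m2.png

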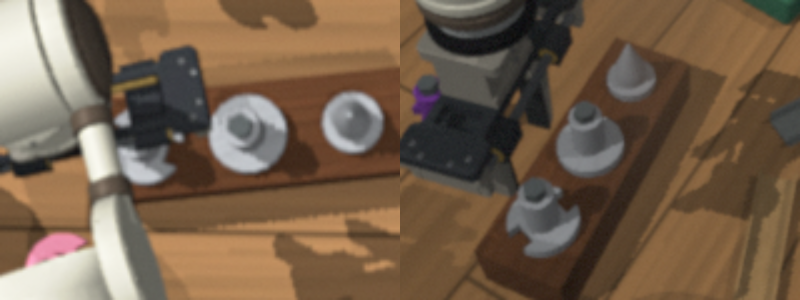

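The picture shows the gripper above the slotted arbor, with its right finger in the gap before the plain arbor. I descend 2.8 shares.

Request:
arm_command(motion=[[[0.03,0.04,0.5],[0,0,0]],[[0,0,0.5],[0,0,0]],[[0,0,0.5],[0,0,0]],[[0,0,0.5],[0,0,0]],[[0,0,0.4],[0,0,0]],[[0,0,0.25],[0,0,0]],[[0,0,0.15],[0,0,0]],[[0,0,0],[0,0,0]]])

```text
clock: 3.53
eef_pos: [0.4824, 0.2952, 0.0854]
tool_rot: [0.0, 0.993, 0.117, -0.001]
contact_force: [-0.3, -0.5, -0.1]
width: 0.0597
gripper_force: 0.0
```

Request:
arm_command(motion=[[[0,0,0],[0,0,0]],[[0,0,0],[0,0,0]],[[0,0,0],[0,0,0]],[[0,0,0],[0,0,0]],[[0,0,0],[0,0,0]],[[0,0,0],[0,0,0]]], jaw=-1, force=30)

```text
clock: 4.03
eef_pos: [0.4838, 0.2969, 0.0878]
tool_rot: [-0.001, 0.993, 0.117, 0.001]
contact_force: [-0.7, 3.8, 5.1]
width: 0.0323
gripper_force: 30.0
```

```bash
python3 -c "
from h import *
to(.4817,.299,.085)"
```

```text
t 4.0333 pos [0.4838 0.2969 0.0878] yaw 13.45 z [ 0.002  0.002 -1.   ] shares [-0.04 -0.06  0.07] w 0.0323 gf 30.0 F [-0.7  3.8  5.1]
```

Request:
arm_command(motion=[[[0,0,-0.2],[0,0,0]],[[0,0,-0.4],[0,0,0]],[[0,0,-0.55],[0,0,0]],[[0,0,-0.6],[0,0,0]],[[0,0,-0.6],[0,0,0]],[[0,0,-0.6],[0,0,0]],[[0,0,-0.5],[0,0,0]],[[0,0,-0.2],[0,0,0]]])

```text
clock: 4.7
eef_pos: [0.4839, 0.2956, 0.235]
tool_rot: [0.0, 0.993, 0.117, 0.001]
contact_force: [1.2, 0.2, -5.3]
width: 0.0324
gripper_force: 30.0
```

```bash
python3 -c "
from h import *
a=snap('top','pics/top2.png');b=snap('side','pics/side2.png')
cv2.imwrite('pics/m3.png',cv2.cvtColor(np.hstack([cv2.resize(a[130:280,100:300],(400,300)),cv2.resize(b[170:350,110:350],(400,300))]),cv2.COLOR_RGB2BGR))
to(.495,-.2145,.24,13.5+46.8)"
```

```text
t 4.8 pos [0.4836 0.2957 0.2334] yaw 13.45 z [ 0.002 -0.    -1.   ] shares [-2.69 12.47 -0.16] w 0.0328 gf 30.0 F [-0.4 -0.3 -6.7]
rz shares -10.222008355873092
```

View pics/m3.png

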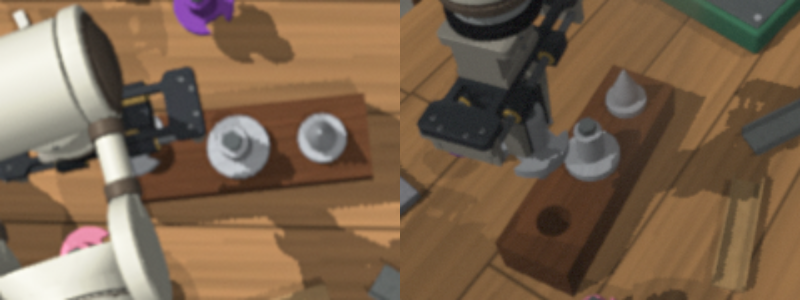

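The side view shows the arbor held upright and its rack hole empty, with the other two tools undisturbed. Now I carry it to above the spindle.

Request:
arm_command(motion=[[[-0.07,0.3,-0.2],[0,0,0]],[[-0.13,0.6,-0.1],[0,0,0]],[[-0.14,0.65,0],[0,0,0]],[[-0.14,0.65,0],[0,0,0]],[[-0.14,0.65,0],[0,0,0]],[[-0.14,0.65,0],[0,0,0]],[[-0.14,0.65,0],[0,0,0]],[[-0.14,0.65,0],[0,0,0]]])

```text
clock: 5.47
eef_pos: [0.4857, 0.0976, 0.2425]
tool_rot: [0.0, 0.993, 0.117, -0.002]
contact_force: [0.7, 0.6, -5.2]
width: 0.0326
gripper_force: 30.0
```

Request:
arm_command(motion=[[[-0.14,0.65,0],[0,0,0]],[[-0.14,0.65,0],[0,0,0]],[[-0.14,0.65,0],[0,0,0]],[[-0.14,0.65,0],[0,0,0]],[[-0.14,0.65,0],[0,0,0]],[[-0.14,0.65,0],[0,0,0]],[[-0.14,0.65,0],[0,0,0]],[[-0.14,0.65,0],[0,0,0]]])

```text
clock: 6.13
eef_pos: [0.4904, -0.1146, 0.2425]
tool_rot: [-0.001, 0.993, 0.117, -0.002]
contact_force: [0.3, 0.3, -5.3]
width: 0.0326
gripper_force: 30.0
```

Request:
arm_command(motion=[[[-0.14,0.65,0],[0,0,0]],[[-0.14,0.65,0],[0,0,0]],[[-0.14,0.65,0],[0,0,0]],[[-0.09,0.5,0],[0,0,0]],[[0,0,0],[0,0,-0.5]],[[0,0,0],[0,0,-0.8]],[[0,0,0],[0,0,-0.8]],[[0,0,0],[0,0,-0.8]]])

```text
clock: 6.8
eef_pos: [0.4934, -0.2133, 0.2422]
tool_rot: [-0.002, 0.973, 0.232, -0.002]
contact_force: [-0.1, 1.0, -5.6]
width: 0.0326
gripper_force: 30.0
```

Request:
arm_command(motion=[[[0,0,0],[0,0,-0.8]],[[0,0,0],[0,0,-0.8]],[[0,0,0],[0,0,-0.8]],[[0,0,0],[0,0,-0.8]],[[0,0,0],[0,0,-0.8]],[[0,0,0],[0,0,-0.8]],[[0,0,0],[0,0,-0.8]],[[0,0,0],[0,0,-0.8]]])

```text
clock: 7.47
eef_pos: [0.4934, -0.2131, 0.2423]
tool_rot: [-0.002, 0.882, 0.471, -0.001]
contact_force: [-0.6, -0.9, -5.5]
width: 0.0326
gripper_force: 30.0
```

Request:
arm_command(motion=[[[0,0,0],[0,0,-0.9]],[[0,0,0],[0,0,0]],[[0,0,0],[0,0,0]]])

```text
clock: 7.72
eef_pos: [0.4939, -0.2131, 0.2429]
tool_rot: [-0.001, 0.866, 0.501, -0.001]
contact_force: [-0.3, 0.0, -6.1]
width: 0.0326
gripper_force: 30.0
```

```bash
python3 -c "
from h import *
a=snap('top','pics/top3.png');b=snap('side','pics/side3.png')
cv2.imwrite('pics/m4.png',cv2.cvtColor(np.hstack([cv2.resize(a[140:260,330:490],(400,300)),cv2.resize(b[55:190,230:410],(400,300))]),cv2.COLOR_RGB2BGR))
to(.495,-.2145,.195,13.5+46.8)"
```

```text
t 7.8167 pos [ 0.4945 -0.2132  0.2437] yaw 60.1 z [-0.002  0.001 -1.   ] shares [-0.02  0.03  1.22] w 0.0325 gf 30.0 F [-0.5  0.6 -5.3]
rz shares -0.04377549456414351
```

View pics/m4.png

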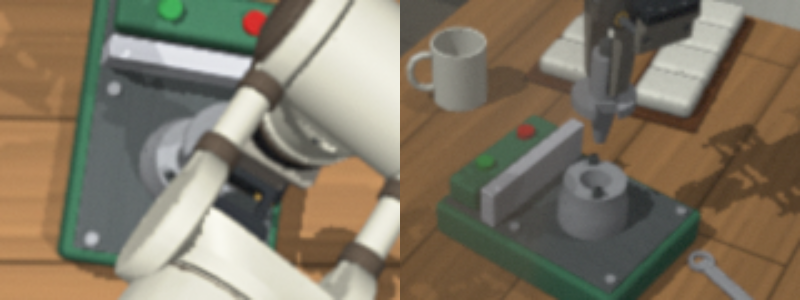

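The side view shows the arbor upright above the spindle. I zoom in to check the slot heading and the shank position.

```bash
python3 -c "
from h import *
s=cv2.imread('pics/side3.png'); cv2.imwrite('pics/z5.png',cv2.resize(s[65:165,270:370],(600,600),interpolation=cv2.INTER_CUBIC))
c=np.array([.4945,-.2135,0]);u=np.array([np.cos(np.radians(121.8)),np.sin(np.radians(121.8)),0])
zz=lambda p:np.round((np.array(proj('side',p))-[270,65])*6+2.5)
f=.2437-.0228
print('tip',zz(c+[0,0,f-.05]),'flange c',zz(c+[0,0,f]),'slots',[zz(c+[0,0,f]+k*.035*u) for k in(-1,1)],'spindle',zz([.495,-.2145,.111]))"
```

```text
tip [300. 320.] flange c [310. 218.] slots [array([302., 167.]), array([318., 271.])] spindle [289. 432.]
```

View pics/z5.png

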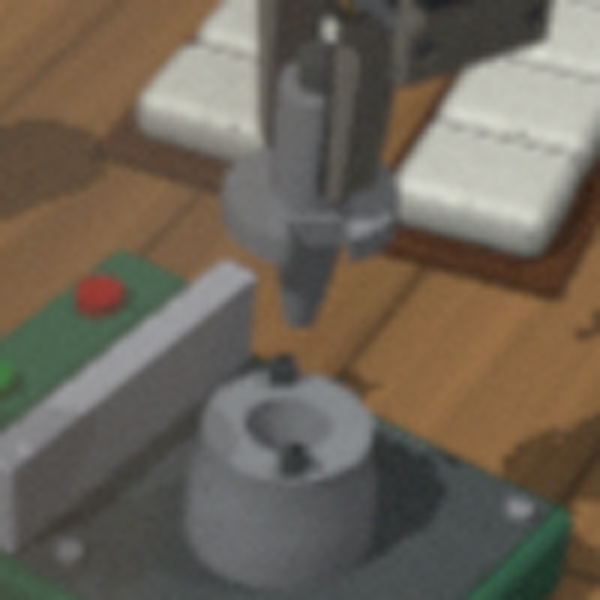

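The shank tip and the near slot (about (318,240) in the zoom) are where I predicted, with the slots facing the dogs. I descend and watch the force.

Request:
arm_command(motion=[[[-0.03,0.04,0.2],[0,0,0]],[[0,0,0.3],[0,0,0]],[[0,0,0.3],[0,0,0]],[[0,0,0.3],[0,0,0]],[[0,0,0.3],[0,0,0]],[[0,0,0.15],[0,0,0]],[[0,0,0.1],[0,0,0]],[[0,0,0],[0,0,0]]])

```text
clock: 8.48
eef_pos: [0.4954, -0.2146, 0.1773]
tool_rot: [-0.001, 0.865, 0.502, -0.0]
contact_force: [-0.0, -0.7, -5.9]
width: 0.0325
gripper_force: 30.0
```

Request:
arm_command(motion=[[[0,0,0.1],[0,0,0]],[[0,0,0.15],[0,0,0]],[[0,0,0.15],[0,0,0]],[[0,0,0.1],[0,0,0]],[[0,0,0.05],[0,0,0]],[[0,0,0],[0,0,0]]])

```text
clock: 8.98
eef_pos: [0.4956, -0.2148, 0.1558]
tool_rot: [-0.001, 0.865, 0.502, -0.0]
contact_force: [0.3, 0.4, -5.1]
width: 0.0326
gripper_force: 30.0
```

```bash
python3 -c "
from h import *
b=snap('side','pics/side4.png')
cv2.imwrite('pics/z6.png',cv2.cvtColor(cv2.resize(b[65:165,270:370],(600,600),interpolation=cv2.INTER_CUBIC),cv2.COLOR_RGB2BGR))
to(.495,-.2148,.134,60.3)"
```

```text
t 9.0333 pos [ 0.4958 -0.215   0.1563] yaw 60.21 z [-0.  0. -1.] shares [-0.01 -0.02  0.56] w 0.0325 gf 30.0 F [-0.6 -0.5 -6. ]
rz shares -0.020324401936435272
```

View pics/z6.png

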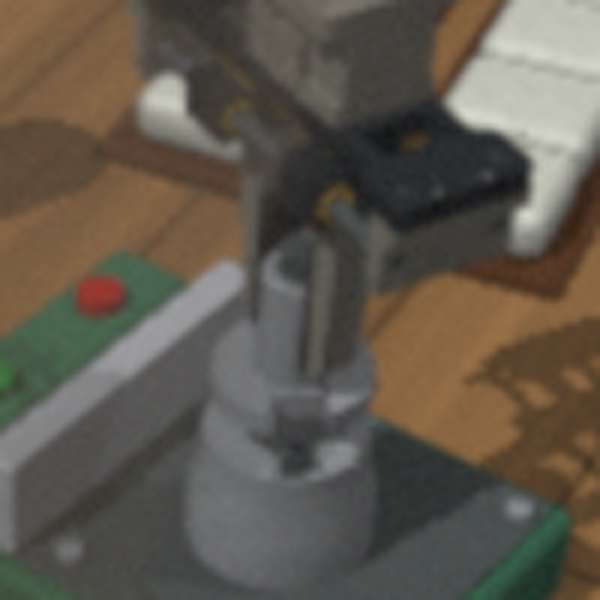

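The shank has entered without contact, and the near slot (about (300,415)) sits right over the near dog (295,455). I continue down slowly.

Request:
arm_command(motion=[[[0,0,0.1],[0,0,0]],[[0,0,0.1],[0,0,0]],[[0,0,0.1],[0,0,0]],[[0,0,0.07],[0,0,0]],[[0,0,0.05],[0,0,0]],[[0,0,0],[0,0,0]]])

```text
clock: 9.53
eef_pos: [0.4956, -0.2148, 0.1391]
tool_rot: [-0.001, 0.865, 0.502, -0.0]
contact_force: [0.4, 0.2, -6.5]
width: 0.0322
gripper_force: 30.0
```

Request:
arm_command(motion=[[[0,0,0.03],[0,0,0]],[[0,0,0.03],[0,0,0]],[[0,0,0],[0,0,0]]])

```text
clock: 9.78
eef_pos: [0.496, -0.215, 0.1373]
tool_rot: [-0.0, 0.865, 0.502, -0.0]
contact_force: [-0.2, -0.5, -5.2]
width: 0.0326
gripper_force: 30.0
```

Request:
arm_command(motion=[[[0,0,0.03],[0,0,0]],[[0,0,0.03],[0,0,0]],[[0,0,0],[0,0,0]]])

```text
clock: 10.03
eef_pos: [0.496, -0.2151, 0.1349]
tool_rot: [0.0, 0.865, 0.502, 0.0]
contact_force: [-0.1, 0.3, -4.3]
width: 0.0327
gripper_force: 30.0
```

Request:
arm_command(motion=[[[0,0,0.03],[0,0,0]],[[0,0,0],[0,0,0]]])

```text
clock: 10.2
eef_pos: [0.4961, -0.2153, 0.1348]
tool_rot: [0.0, 0.865, 0.502, -0.0]
contact_force: [-2.9, 1.0, 2.5]
width: 0.0328
gripper_force: 30.0
```

Request:
arm_command(motion=[[[0,0,0.03],[0,0,0]],[[0,0,0],[0,0,0]],[[0,0,0],[0,0,0]]])

```text
clock: 10.45
eef_pos: [0.4961, -0.2153, 0.1348]
tool_rot: [0.0, 0.865, 0.502, -0.0]
contact_force: [-6.5, 1.8, 10.7]
width: 0.0327
gripper_force: 30.0
```

```bash
python3 -c "
from h import *
b=snap('side','pics/side5.png')
cv2.imwrite('pics/z7.png',cv2.cvtColor(cv2.resize(b[85:165,280:360],(600,600),interpolation=cv2.INTER_CUBIC),cv2.COLOR_RGB2BGR))
to(.495,-.2148,.134,60.3);print(ctrl.get_state()['ft_torque'])"
```

```text
t 10.5 pos [ 0.4961 -0.2153  0.1348] yaw 60.22 z [ 0.    -0.001 -1.   ] shares [-0.   -0.03  0.02] w 0.0323 gf 30.0 F [-6.8  2.9  9.7]
rz shares -0.01747049015727259
[0.68161063 1.18568613 0.01698071]
```

View pics/z7.png

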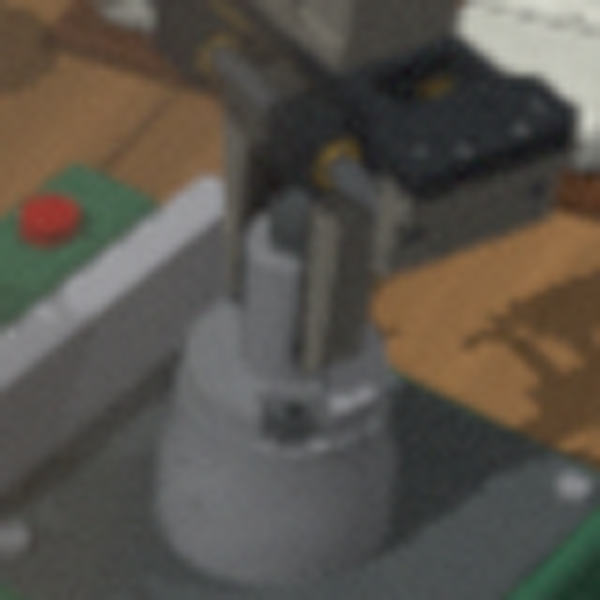

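The dog is inside the slot and the flange is almost down. The side force (-6.8, +2.9) shows the shank touching the +x wall of the socket, so I shift away from it.

Request:
arm_command(motion=[[[0,-0.02,0],[0,0,0]],[[0,-0.02,0],[0,0,0]],[[0,0,0],[0,0,0]]])

```text
clock: 10.75
eef_pos: [0.4961, -0.2152, 0.1349]
tool_rot: [0.002, 0.865, 0.502, 0.001]
contact_force: [-0.9, 0.2, 5.7]
width: 0.0324
gripper_force: 30.0
```

```bash
python3 -c "
from h import *
to(.495,-.2148,.134,60.3);print(ctrl.get_state()['ft_torque'])"
```

```text
t 10.75 pos [ 0.4961 -0.2152  0.1349] yaw 60.2 z [ 0.004 -0.002 -1.   ] shares [-0.   -0.03  0.02] w 0.0324 gf 30.0 F [-0.9  0.2  5.7]
rz shares -0.02073098354145263
[0.26274517 0.28047692 0.01847784]
```

Request:
arm_command(motion=[[[0,-0.02,0],[0,0,0]],[[0,0,0.03],[0,0,0]],[[0,0,0.03],[0,0,0]],[[0,0,0],[0,0,0]]])

```text
clock: 11.08
eef_pos: [0.4962, -0.2153, 0.1347]
tool_rot: [0.003, 0.865, 0.502, 0.001]
contact_force: [-2.4, 1.7, 18.8]
width: 0.0326
gripper_force: 30.0
```

```bash
python3 -c "
from h import *
to(.495,-.2148,.134,60.3);print(ctrl.get_state()['ft_torque'])"
```

```text
t 11.0833 pos [ 0.4962 -0.2153  0.1347] yaw 60.22 z [ 0.005 -0.004 -1.   ] shares [-0.   -0.03  0.02] w 0.0326 gf 30.0 F [-2.4  1.7 18.8]
rz shares -0.018171323768109135
[0.70063834 0.8734927  0.02456504]
```

Request:
arm_command(motion=[[[0,0,-0.1],[0,0,0]],[[0,0,-0.08],[0,0,0]],[[0,0,0],[0,0,0]],[[0,0,0],[0,0,0]]])

```text
clock: 11.42
eef_pos: [0.4938, -0.2138, 0.1367]
tool_rot: [-0.0, 0.865, 0.502, 0.0]
contact_force: [0.5, -0.6, -5.0]
width: 0.032
gripper_force: 30.0
```

Request:
arm_command(motion=[[[0,0,0.04],[0,0,0]],[[0,0,0.03],[0,0,0]],[[0,0,0],[0,0,0]],[[0,0,0],[0,0,0]]])

```text
clock: 11.75
eef_pos: [0.494, -0.214, 0.1347]
tool_rot: [0.0, 0.865, 0.502, 0.0]
contact_force: [-0.2, -0.4, -1.0]
width: 0.0324
gripper_force: 30.0
```

Request:
arm_command(motion=[[[0,0,0.03],[0,0,0]],[[0,0,0],[0,0,0]],[[0,0,0],[0,0,0]]])

```text
clock: 12.0
eef_pos: [0.4941, -0.214, 0.1347]
tool_rot: [0.0, 0.865, 0.502, -0.0]
contact_force: [-2.7, 2.1, 6.7]
width: 0.0325
gripper_force: 30.0
```

The flange seats at the same height (0.1347) at two lateral positions 2.4 mm apart, so it is resting on the flat face. I re-centre to the midpoint, lower it and release.

Request:
arm_command(motion=[[[0,0,-0.06],[0,0,0]],[[0,0,-0.02],[0,0,0]],[[0,0.03,0],[0,0,0]],[[0,0,0],[0,0,0]],[[0,0,0.03],[0,0,0]],[[0,0,0.03],[0,0,0]],[[0,0,0],[0,0,0]]])

```text
clock: 12.58
eef_pos: [0.4947, -0.2144, 0.1348]
tool_rot: [-0.0, 0.865, 0.502, -0.0]
contact_force: [-3.3, 1.7, 2.8]
width: 0.0321
gripper_force: 30.0
```

Request:
arm_command(motion=[[[0,0,0],[0,0,0]],[[0,0,0],[0,0,0]],[[0,0,0],[0,0,0]],[[0,0,0],[0,0,0]],[[0,0,0],[0,0,0]]], jaw=0.3)

```text
clock: 13.0
eef_pos: [0.4951, -0.2146, 0.1343]
tool_rot: [0.0, 0.865, 0.502, 0.0]
contact_force: [-1.0, -1.1, 0.3]
width: 0.0592
gripper_force: 0.0
```

Request:
arm_command(motion=[[[0,0,-0.2],[0,0,0]],[[0,0,-0.4],[0,0,0]],[[0,0,-0.6],[0,0,0]],[[0,0,-0.7],[0,0,0]],[[0,0,-0.7],[0,0,0]],[[0,0,-0.3],[0,0,0]]])

```text
clock: 13.5
eef_pos: [0.4965, -0.2155, 0.2551]
tool_rot: [0.003, 0.865, 0.502, 0.001]
contact_force: [-0.1, -0.3, 0.5]
width: 0.0599
gripper_force: 0.0
```

Request:
arm_command(motion=[[[-0.8,0,0],[0,0,0]],[[-0.8,0,0],[0,0,0]],[[-0.8,0,0],[0,0,0]],[[-0.8,0,0],[0,0,0]],[[-0.8,0,0],[0,0,0]],[[-0.5,0,0],[0,0,0]]])

```text
clock: 14.0
eef_pos: [0.4037, -0.3729, 0.2498]
tool_rot: [-0.0, 0.866, 0.501, -0.0]
contact_force: [0.3, 0.1, -0.2]
width: 0.0595
gripper_force: 0.0
```

```bash
python3 -c "
from h import *
a=snap('top','pics/top6.png');b=snap('side','pics/side6.png')
cv2.imwrite('pics/m8.png',cv2.cvtColor(np.hstack([cv2.resize(a[176:236,366:446],(400,300),interpolation=2),cv2.resize(b[95:170,270:370],(400,300),interpolation=2)]),cv2.COLOR_RGB2BGR))
to(.495,-.2148,.134,60.3)"
```

```text
t 14.1 pos [ 0.4038 -0.3729  0.2497] yaw 59.97 z [-0.001 -0.    -1.   ] shares [ 4.57 -0.    2.89] w 0.0599 gf 0.0 F [-0.   0.7 -0.9]
rz shares -0.07196911842395178
```

View pics/m8.png

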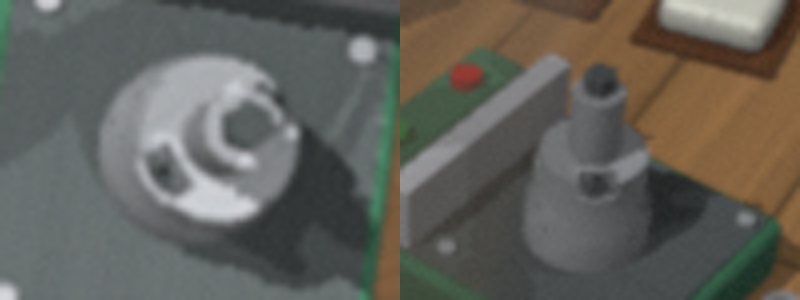

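Both views show the arbor upright with its flange flush on the spindle. The dogs are centred in the slots, at (167,168) in the top crop and (597,180) in the side crop. I hand in the job.

```bash
python3 -c "
from cell import ctrl
print(ctrl.sign_off())"
```

```text
the job is handed in; nothing more can be done
None
```

The slotted arbor sits fully home in the green trimmer's spindle with its slots over the dogs, the other two tools are still in the rack, and the job was handed in at about 14 s.

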